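Snap the fold-down shelf open and park the sample pot on it

ROBOT

A 6-joint arm with a two-finger parallel gripper is mounted at the origin on a cart in front of the work surface, level with it; the furniture and walls round the work are solid. World frame = base frame: x ahead of the robot, y to its left, z up, the work surface at z = 0. Lengths are in m, angles in rad, forces in N, time in s.
With the tool pointing down it reaches from about 0.3 to 0.775 m from the base axis. Payload 14.6 kg.
Tool frame: the origin (TCP) lies midway between the tips of the shut fingers; the grasp point (between the pads) lies 19 mm behind it (ctrl.tcp_to_grasp is the distance from the TCP to the grasp point, in m); x points along the fingers, y is the direction in which the jaws open and shut, and the axes are right-handed (so a half turn about x gives the same grasp; the last joint's range is limited). The gripper opens to 94 mm and grips with 3 to 60 N. Pads are 16 mm wide; open, the fingers measure 119 mm over their backs; the gripper's body (75 mm by 177 mm) begins 78 mm behind the grasp point.
Start: joints at [-1.288, 0.3, 1.521, -0, 1.321, -0.067], TCP at [0.188, -0.517, 0.205] pointing down, gripper open.
Joint ranges: [-3.03, 3.03], [-0.79, 2.21], [0.23, 2.52], [-1.04, 4.18], [0, 3.07], [-2.55, 2.55]. Speed limits (rad/s): [2.22, 2.22, 2.57, 3.14, 3.14, 3.14].

INTERFACE

Orientations are given as [roll, pitch, yaw] about the fixed x, y, z axes, in that order (R = Rz(yaw) Ry(pitch) Rx(roll)).
In Python, from station import ctrl gives the robot as it stands.
- The arm moves only by the tool jog_arm, never from a script. Its argument "rows" is one flat list of numbers, 7 for each row, row after row: the shift along the world's x, y, z in m, then the turn, a rotation vector about the world's x, y, z in degrees, then the closure, from 0 (fully open) to 1 (shut). A call has 1 to 8 rows; each row shifts and turns the commanded pose from where the row before left it; what a row does not reach is not made up. A row lasts 1/12 s, in which the tool goes at most 41.7 mm and 7.16 degrees, less where a joint would pass 70% of its speed; a pose out of reach is approached as far as the arm can. A call with a gripper value outside its range is refused whole. The fingers move at their own pace and stop on an object; "squeeze" is the grip in N (left out, the last holds). Time passes only in rows, so rows that do not move let the fingers close. It gives the time, the measured TCP pose, the force and the opening at its end, in the units of the state.
- ctrl.get_obs(): the state, without advancing time (a new reading comes with each control period).
- ctrl.camera(name): name is "scene" or "top"; returns (picture, depth): 384x512x3 uint8, red, green, blue; 384x512 float32, m along the optical axis (not along the pixel's ray), 0 where there is no reading.
- ctrl.camera_model(name): a dict with "K" (3x3 intrinsics, pixels), "extrinsics" (4x4, takes a point from camera to world coordinates). Camera axes: x right, y down, z forward; pixel columns grow to the right and rows downward; lengths in m; the calibration is good to about 2 mm. A picture is of the moment at which its call begins. camera_model takes no time and is no camera call.
- ctrl.hand_in(): hands the job in, once; it reports no verdict.
The state is a dict: "time_s": time; "qpos": joint angles; "joint_vel": joint speeds; "tau": joint torques, N m; "ee_pos": TCP position; "eef_rot": TCP orientation; "force": force on the tool from outside, world axes, zero at the start; "moment": the same for the moment, N m; "grip_width": finger opening in m.
Only numpy, scipy, OpenCV 4.12 (cv2) and the standard library are available. Lean on these libraries where they do the work, as an engineer would, in place of code of your own. Each camera call takes 0.05 s, during which the arm holds its last target.

TASK

Fold the sprung shelf leaf of the little column stand down, pushing gently on its free end until it goes over centre and snaps level by itself. Then set the sample pot upright in the round nest on the leaf, lowering it softly until it rests there, and let go. Do not ram the leaf against its stop or disturb the other things near by.

Things in the scene. Friction and masses are not known exactly. Their poses are not given: they have to be found in the camera images.
- shelf_stand: Fixed stand of a fold-down sample shelf: grey base plate, 12 mm thick (x -38 to 118 mm, y +-50 mm), column, carriage and hinged leaf. Origin: underside, straight below the hinge axis; z up, x the way the leaf folds down, hinge axis parallel to y. Hinge axis 70 to 110 mm above the worktop: it differs each time, stays, and is not measured; see it or feel for it. Bears no push above 22 N.
- column_top (a point): Centre of the top of the upright column, 135 mm above the worktop, at x = -28 mm of the stand. Column with cap 24 x 38 mm (x by y). The dark carriage clamped on it carries the leaf's hinge; its black lock knob reaches back to x = -68 mm. Axes as the stand's.
- nest_foot (a point): Point on the stand's base plate (top, z = 12 mm), straight below the nest's centre when the leaf is down: x = 62 mm, y = 0 of the stand. Nest: round lip on the leaf, 40 mm inside, 46 mm outside, 4 mm high, centred 62 mm from the hinge axis. With the leaf down, its top face (the nest's floor) is level, 3 mm above the hinge axis. Axes as the stand's.
- shelf_leaf (a joint): Leaf angle, rad: 0 upright on the rest stop (start), 1.571 level along the stand's +x on the other stop. Plate 64 mm wide, 6 thick, free end 117 mm from the hinge axis; push its -x face on the ribbed land, 92 to 117 mm out, towards +x, then ever more down. The spring pulls back with 1 N m at 0, 0.9 at 0.6, none near 1.37 (over centre), then snaps it to 1.571.
- sample_pot_1: Small white sample pot with a red screw cap (one solid piece), 29 mm diameter, 46 mm high, light, standing upright on the worktop. Origin: centre of its underside, z up. Grip it across the diameter from above. It bears no more than 22 N against the shelf when set down, and no drop of over 4 mm.
- stopper: Bystander: black rubber stopper, a tapered plug 29 mm diameter, 30 mm high, standing near the pot (the two may be either way round). Origin: centre of its underside. Leave it alone.
- tube50_pad: Bystander: upright 50 ml tube, 34 mm diameter, 114 mm high, beyond the pot. Origin: centre of its underside. Leave it alone.
- rotor_bucket_d: Bystander: centrifuge bucket, 72 x 124 x 148 mm, standing beyond the work. Origin: centre of its underside. Leave it alone.

How it is judged:
By the outcome, as a careful person would: the job done as asked, in the order asked, and still so for the second after the job is handed in, with the robot touching nothing.
It also fails if it takes over 72 s, if anything falls off the work surface, if the arm or the gripper's body presses on something with over 40 N, if the wrist force passes 120 N, or if a joint passes its speed limit or range.

## Working session

There is one attempt and no reset: what is moved stays moved. The work goes in short steps, Python scripts to look and compute and a tool call to move; the robot and the scene stay as the last step left them, time stands still between calls to the robot, and variables do not carry over. Pictures are saved under pics/ and viewed, and the job is handed in when it is done.

Besides the shell and the picture viewer there is one more tool, called after ">>>" as name(argument=value, ...) on one line, values as JSON. jog_arm: Moves the arm, as the interface text tells. Its arguments: {"type":"object","properties":{"rows":{"type":"array"},"squeeze":{"type":"number"}},"required":["rows"]}

```bash
ls; mkdir -p pics
python3 - <<'E'
from station import ctrl
import cv2,numpy as np
np.set_printoptions(precision=4,suppress=True)
print(ctrl.get_obs(), ctrl.tcp_to_grasp)
for n in ("scene","top"):
    p,d=ctrl.camera(n); cv2.imwrite(f"pics/{n}0.png",p[:,:,::-1]); np.save(f"pics/{n}0_d.npy",d); np.save(f"pics/{n}0_p.npy",p)
    m=ctrl.camera_model(n); print(n,m["K"],m["extrinsics"],(d>0).mean())
E
```

```text
pics
{'time_s': 0.0, 'qpos': array([-1.2876,  0.3005,  1.5216, -0.    ,  1.3207, -0.0666]), 'joint_vel': array([ 0.0002, -0.    ,  0.0004, -0.0009,  0.0004, -0.0008]), 'tau': array([ -0.0036, -53.1807, -35.274 ,   0.0706,   0.0243,  -0.0001]), 'ee_pos': array([ 0.1884, -0.5164,  0.2049]), 'eef_rot': array([-1.6352,  1.5696,  1.8562]), 'force': array([ 1.1208,  0.3321, -0.7041]), 'moment': array([-0.0243,  0.001 ,  0.0459]), 'grip_width': 0.09416291044198447} 0.0188
scene [[460.3317   0.     260.1212]
 [  0.     460.3317 191.3185]
 [  0.       0.       1.    ]] [[-0.4695 -0.3721  0.8007 -0.0847]
 [-0.8828  0.183  -0.4327  0.6248]
 [ 0.0145 -0.91   -0.4144  0.4751]
 [ 0.      0.      0.      1.    ]] 0.9959513346354166
top [[499.7966   0.     254.1782]
 [  0.     499.7966 192.9875]
 [  0.       0.       1.    ]] [[ 0.0112 -0.98    0.1987  0.3713]
 [-0.9999 -0.0123 -0.0045  0.279 ]
 [ 0.0069 -0.1986 -0.98    1.2515]
 [ 0.      0.      0.      1.    ]] 0.9959869384765625
```

View pics/scene0.png

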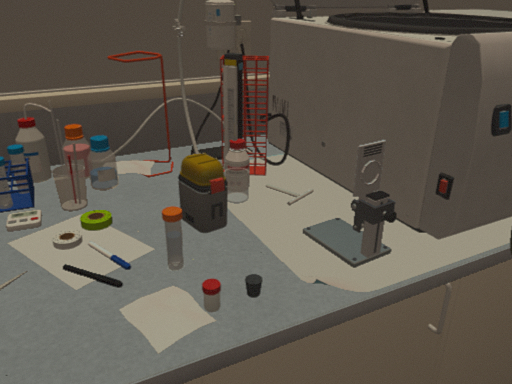

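View pics/top0.png

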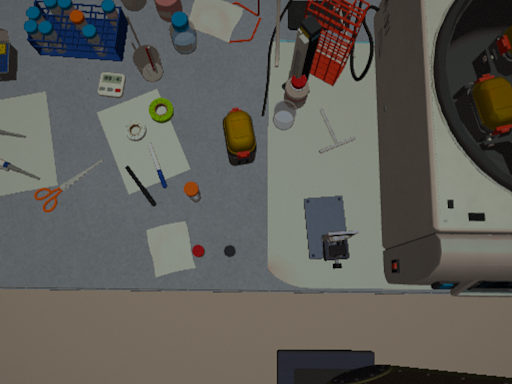

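The scene view shows the red-capped pot at about (211,293), with the stopper beside it at (254,286). The stand's base plate is at about (345,240), and its leaf stands upright at (370,175). In the top view the pot is at (198,251), the stopper at (230,251) and the stand at (327,228). I'll measure these next.

```bash
cat > h.py <<'E'
import numpy as np,cv2
from station import ctrl
np.set_printoptions(precision=4,suppress=True)
def ray(n,uv):
    m=ctrl.camera_model(n);K=np.array(m["K"]);T=np.array(m["extrinsics"])
    d=T[:3,:3]@np.linalg.inv(K)@np.array([uv[0],uv[1],1.]); return T[:3,3],d
def onplane(n,uv,z):
    o,d=ray(n,uv); return o+d*(z-o[2])/d[2]
def cloud(n,D):
    m=ctrl.camera_model(n);K=np.array(m["K"]);T=np.array(m["extrinsics"])
    v,u=np.mgrid[:D.shape[0],:D.shape[1]]
    P=np.stack([(u-K[0,2])/K[0,0]*D,(v-K[1,2])/K[1,1]*D,D],-1)
    return P@T[:3,:3].T+T[:3,3]
def proj(n,p):
    m=ctrl.camera_model(n);K=np.array(m["K"]);T=np.linalg.inv(np.array(m["extrinsics"]))
    c=T[:3,:3]@np.asarray(p)+T[:3,3]; q=K@c; return q[:2]/q[2]
E
python3 - <<'E'
from h import *
for n,(a,b,c,d) in (("scene",(290,130,420,280)),("top",(290,180,380,280))):
    p=cv2.imread(f"pics/{n}0.png"); cv2.imwrite(f"pics/{n}0_crop.png",cv2.resize(p[b:d,a:c],None,fx=5,fy=5,interpolation=cv2.INTER_CUBIC)[:600])
# pot and stopper
for n in("scene","top"):
    p=np.load(f"pics/{n}0_p.npy").astype(int);D=np.load(f"pics/{n}0_d.npy");C=cloud(n,D)
    hsv=cv2.cvtColor(p.astype(np.uint8),cv2.COLOR_RGB2HSV)
    red=((p[:,:,0]>90)&(p[:,:,1]<50)&(p[:,:,2]<60)).astype(np.uint8)
    k,l,s,c=cv2.connectedComponentsWithStats(red)
    for i in range(1,k):
        if s[i,4]>30:
            P=C[l==i]; print(n,"red",c[i],s[i],np.median(P,0),P.min(0),P.max(0))
    dk=(p.max(2)<60).astype(np.uint8)
    k,l,s,c=cv2.connectedComponentsWithStats(dk)
    for i in range(1,k):
        if 30<s[i,4]<500:
            P=C[l==i]; print(n,"dark",c[i],s[i],np.median(P,0),P.min(0),P.max(0))
    # base plate points
    M=(abs(C[:,:,2]-0.012)<0.004)&(C[:,:,1]<0.2)&(C[:,:,1]>-.1)
    P=C[(C[:,:,1]<.2)&(C[:,:,1]>0)&(C[:,:,2]>.06)&(C[:,:,0]<.5)]
    print(n,"high",P.min(0) if len(P) else 0,P.max(0) if len(P) else 0)
E
```

```text
scene red [134.     56.152] [108  51  53  10 125] [1.0989 0.3469 0.3035] [1.0421 0.277  0.2987] [1.1547 0.4069 0.3075]
scene red [256.0645  57.5591] [243  56  26   5  93] [0.963  0.075  0.3039] [ 0.9182 -0.1032  0.2547] [1.2615 0.1181 0.3051]
scene red [ 25.42 119.3 ] [ 17 117  17   5  50] [1.1595 0.6115 0.1584] [1.1445 0.5955 0.1406] [1.2376 0.631  0.1604]
scene red [ 69.2812 133.4062] [ 65 129  12   8  32] [1.1127 0.5227 0.1233] [1.1031 0.5073 0.1155] [1.1295 0.5296 0.1354]
scene red [237.8824 141.1176] [230 139  16   5  51] [0.8732 0.1703 0.1251] [0.8603 0.0907 0.0774] [0.9954 0.1884 0.1267]
scene red [256.9111 169.9667] [250 166  16   9  90] [0.9481 0.0765 0.0045] [-0.0847  0.0472  0.0023] [0.9851 0.6248 0.4751]
scene red [216.4 181.2] [210 178  14   8  45] [0.6909 0.3068 0.1167] [0.6849 0.2874 0.108 ] [0.6989 0.3166 0.1202]
scene red [168.5128 218.359 ] [163 215  13   7  39] [0.5969 0.4331 0.1062] [0.5908 0.4222 0.1022] [0.6093 0.4385 0.1138]
scene red [210.9073 284.1126] [203 279  17  11 151] [0.4708 0.4092 0.0458] [-0.0847  0.3966  0.0438] [0.4854 0.6248 0.4751]
scene dark [29
[... 7174 characters left out ...]
] [ 0.5377 -0.0649  0.3937]
top dark [476.1382 216.5447] [468 213  17   8 123] [ 0.5085 -0.1145  0.3878] [ 0.5028 -0.1278  0.382 ] [ 0.5157 -0.1008  0.3905]
top dark [334.4622 248.7321] [322 235  27  26 489] [0.4722 0.0924 0.1255] [0.3713 0.0538 0.0082] [0.5071 0.279  1.2515]
top dark [229.1531 250.6837] [224 246  11  11  98] [0.4742 0.333  0.0304] [ 0.4639  0.3207 -0.002 ] [0.4865 0.3453 0.038 ]
top dark [336.8056 265.4167] [333 263   9   5  36] [0.437  0.0855 0.1166] [0.4335 0.0752 0.1081] [0.4426 0.0934 0.1212]
top dark [490.9035 285.8255] [466 280  46  12 487] [ 0.3924 -0.1887  0.259 ] [ 0.3713 -0.2488  0.2168] [0.4026 0.279  1.2515]
top high [0.1999 0.     0.0607] [0.5    0.1269 0.4372]
```

Run:
```python
from h import *
for n,b in (("scene",[(303,240),(330,220),(390,245),(365,262),(375,200),(370,145)]),("top",[(304,197),(341,196),(348,258),(310,260),(327,212),(336,247),(340,233)])):
    D=np.load(f"pics/{n}0_d.npy");C=cloud(n,D)
    for uv in b: print(n,uv,C[uv[1],uv[0]],onplane(n,uv,.012))
```

```text
scene (303, 240) [0.5837 0.1632 0.0007] [0.5677 0.1742 0.012 ]
scene (330, 220) [0.6138 0.0756 0.0113] [0.6127 0.0764 0.012 ]
scene (390, 245) [0.4888 0.0185 0.001 ] [0.4755 0.0326 0.012 ]
scene (365, 262) [0.459  0.1074 0.0046] [0.4504 0.1156 0.012 ]
scene (375, 200) [0.4587 0.103  0.1313] [ 0.6473 -0.078   0.012 ]
scene (370, 145) [0.4955 0.0959 0.2198] [ 0.9679 -0.3347  0.012 ]
top (304, 197) [0.6156 0.1462 0.0028] [0.6138 0.1472 0.012 ]
top (341, 196) [0.6179 0.0532 0.0104] [0.6175 0.0535 0.012 ]
top (348, 258) [0.4624 0.0381 0.0032] [0.4617 0.0398 0.012 ]
top (310, 260) [ 0.4566  0.1323 -0.0002] [0.4557 0.1337 0.012 ]
top (327, 212) [0.5758 0.0899 0.0138] [0.5761 0.0897 0.012 ]
top (336, 247) [0.4771 0.0893 0.1324] [0.4885 0.0689 0.012 ]
top (340, 233) [0.4972 0.0962 0.2255] [0.5235 0.0582 0.012 ]
```

View pics/scene0_crop.png

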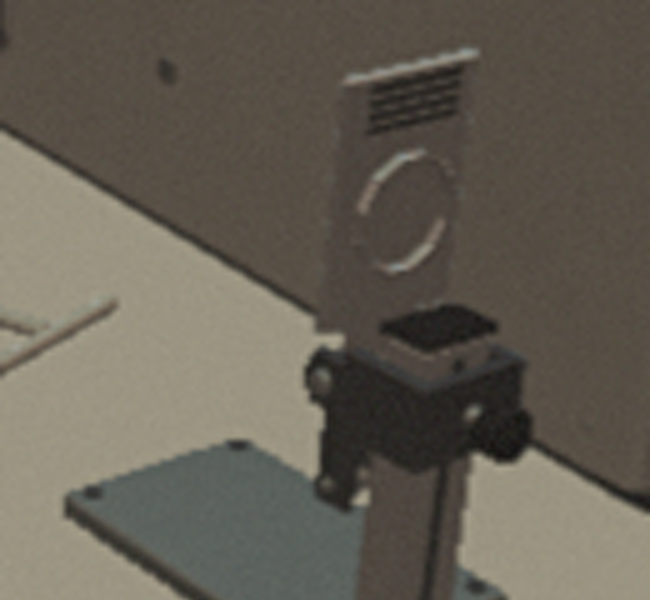

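View pics/top0_crop.png

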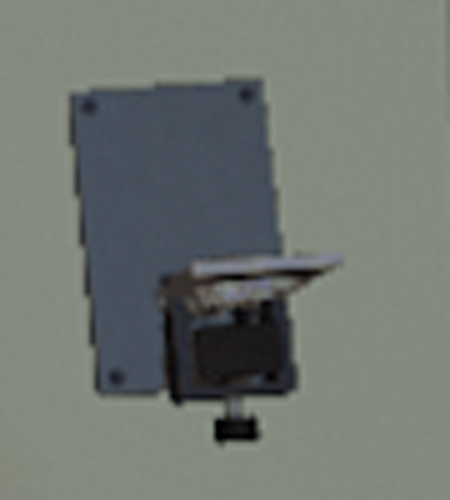

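The pot is near (0.473, 0.408) and the stopper near (0.475, 0.334). The cap height reads 0.046, which fits. The leaf stands upright with its nest and ribs on the robot-facing face. Next I'll fit the stand's pose and the hinge height.

Run:
```python
from h import *
p=np.load("pics/top0_p.npy");hsv=cv2.cvtColor(p,cv2.COLOR_RGB2HSV)
print(hsv[215,320],hsv[215,360],hsv[215,280],p[215,320],p[215,360])
m=((hsv[:,:,0]>95)&(hsv[:,:,0]<130)&(hsv[:,:,1]>35)).astype(np.uint8)
m[:, :295]=0;m[:,355:]=0;m[:185]=0;m[268:]=0
m=cv2.morphologyEx(m,cv2.MORPH_OPEN,np.ones((3,3)))
k,l,s,c=cv2.connectedComponentsWithStats(m);i=1+np.argmax(s[1:,4]);m=(l==i).astype(np.uint8)
print(s[i]); cv2.imwrite("pics/mask.png",cv2.resize(m[180:280,290:380]*255,None,fx=5,fy=5))
# edges lines at subpixel: per-row left edge, per-col top edge
def W(u,v): return onplane("top",(u,v),.012)[:2]
L=np.array([W(np.where(m[v])[0].min()-.5,v) for v in range(204,255)])
T=np.array([W(u,np.where(m[:,u])[0].min()-.5) for u in range(308,339)])
R=np.array([W(np.where(m[v])[0].max()+.5,v) for v in range(200,228)])
for nm,X in(("L",L),("T",T),("R",R)):
    vx,vy,x,y=cv2.fitLine(X.astype(np.float32),cv2.DIST_HUBER,0,.01,.01).ravel(); print(nm,np.degrees(np.arctan2(vy,vx)),x,y)
pp=[W(*q) for q in [(304,198.6),(342.4,195.6),(309.6,258.6)]]; print(pp, np.linalg.norm(pp[0]-pp[1]),np.linalg.norm(pp[0]-pp[2]))
# screws (4 corner)
# cap, column
for n in("scene","top"):
    D=np.load(f"pics/{n}0_d.npy");C=cloud(n,D);q=np.load(f"pics/{n}0_p.npy")
    M=(abs(C[:,:,2]-.135)<.004)&(C[:,:,0]>.43)&(C[:,:,0]<.52)&(C[:,:,1]>.04)&(C[:,:,1]<.15)&(q.max(2)<60)
    P=C[M];print(n,"cap",len(P),P.mean(0),P.min(0),P.max(0), cv2.minAreaRect(P[:,:2].astype(np.float32)*1000))
    M=(C[:,:,2]>.15)&(C[:,:,2]<.24)&(C[:,:,0]>.46)&(C[:,:,0]<.53)&(C[:,:,1]>.03)&(C[:,:,1]<.15)
    P=C[M]
    A=np.c_[P[:,1:],np.ones(len(P))];co=np.linalg.lstsq(A,P[:,0],rcond=None)[0]
    print(n,"leaf",len(P),P.mean(0),np.percentile(P,[1,99],axis=0),"x=a y+b z+c",co)
```

```text
[107  54  90] [ 48  22 139] [ 49  20 140] [71 79 90] [132 139 127]
[ 305  197   41   61 1639]
L 5.2599277 0.5167691 0.13857886
T -84.79618 0.6127446 0.107215405
R 4.450021 0.57336926 0.048220575
[array([0.6097, 0.1472]), array([0.6186, 0.0499]), array([0.4591, 0.1347])] 0.0977273532077969 0.15104698655162857
scene cap 138 [0.4671 0.0907 0.1347] [0.4557 0.0704 0.1313] [0.48   0.1089 0.1371] ((467.8102111816406, 89.45530700683594), (23.96875, 38.481319427490234), 1.257079839706421)
scene leaf 1060 [0.494  0.0934 0.188 ] [[0.4882 0.059  0.1508]
 [0.4987 0.1223 0.2229]] x=a y+b z+c [-0.0741  0.0107  0.4989]
top cap 168 [0.4725 0.0873 0.1358] [0.461  0.0673 0.1314] [0.4988 0.1208 0.139 ] ((475.3553466796875, 96.632568359375), (59.71348571777344, 31.040130615234375), 73.33026885986328)
top leaf 223 [0.4974 0.0912 0.2028] [[0.4916 0.0591 0.1507]
 [0.5041 0.1208 0.2269]] x=a y+b z+c [-0.0777  0.0674  0.4909]
```

View pics/mask.png

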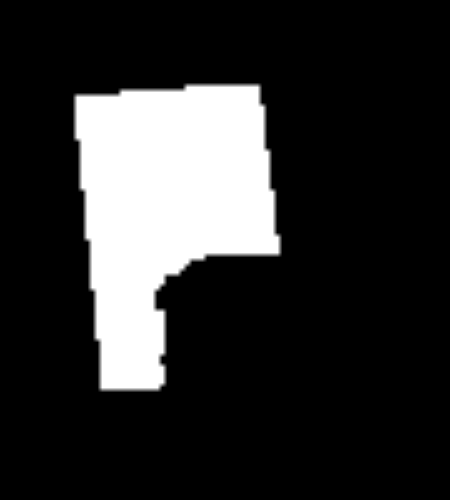

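Run:
```python
from h import *
yaw=np.radians(5);ex=np.array([np.cos(yaw),np.sin(yaw),0]);h=np.array([.497,.090,0])
def onface(n,uv,off=-.003):
    o,d=ray(n,uv); t=((h+off*ex-o)@ex)/(d@ex); return o+d*t
c=lambda n,x,y: ((x+.5)/5-.5+290,(y+.5)/5-.5+(130 if n=="scene" else 180))
for nm,q in (("topL near",(348,86)),("topR near",(478,59)),("topL far",(346,77)),("topR far",(474,49)),("nest c",(403,211)),("rib bottom",(415,124)),("leaf bottom L",(317,331)),("hinge pin?",(320,378))):
    print(nm,onface("scene",c("scene",*q),.003 if "far" in nm else -.003))
for nm,q in (("top",(265,265)),("L",(190,265)),("R",(340,262))):
    print("T",nm,onface("top",c("top",*q),0))
# hinge candidates project
for H in(.1,.105,.108,.11):
  e=h+[0,0,H+.117]-.003*ex; print(H,[ (np.array(proj(n,e))-[290,130 if n=="scene" else 180])*5 for n in("scene","top")])
```

```text
topL near [0.4911 0.1235 0.222 ]
topR near [0.4966 0.0607 0.221 ]
topL far [0.4974 0.1193 0.2227]
topR far [0.5029 0.0571 0.2224]
nest c [0.4941 0.0893 0.169 ]
rib bottom [0.4941 0.0886 0.2018]
leaf bottom L [0.4909 0.1257 0.1306]
hinge pin? [0.4912 0.1216 0.1109]
T top [0.4967 0.0929 0.2368]
T L [0.4938 0.1267 0.2578]
T R [0.4996 0.06   0.2266]
0.1 [array([415.6711,  81.5241]), array([262.1138, 275.4023])]
0.105 [array([417.3437,  67.8463]), array([264.2876, 273.9996])]
0.108 [array([418.3515,  59.6056]), array([265.6017, 273.1516])]
0.11 [array([419.025 ,  54.0975]), array([266.482 , 272.5836])]
```

Run:
```python
from h import *
from scipy.spatial.transform import Rotation as R
o=ctrl.get_obs();print(R.from_euler('xyz',o['eef_rot']).as_matrix())
for n in("scene","top"):
    C=cloud(n,np.load(f"pics/{n}0_d.npy"))
    for zl,zh in((.05,.15),(.15,.25),(.25,.35),(.35,.48)):
        P=C[(C[...,2]>zl)&(C[...,2]<zh)&(C[...,0]>.3)&(C[...,0]<.75)&(C[...,1]<.05)&(C[...,1]>-.4)]
        if len(P): print(n,zl,zh,len(P),np.percentile(P,[.5,99.5],axis=0).ravel())
C=cloud("top",np.load("pics/top0_d.npy"))
Z=C[...,2];M=(Z>.2)&(C[...,0]>-.2)&(C[...,0]<.4); print(np.percentile(C[M],[1,99],axis=0))
# tube, bucket
for nm,a in(("tube",(.55,.65,.38,.48)),("bucket",(.6,.8,.22,.36))):
    M=(Z>.08)&(C[...,0]>a[0])&(C[...,0]<a[1])&(C[...,1]>a[2])&(C[...,1]<a[3]);P=C[M];print(nm,P.mean(0),P.min(0),P.max(0))
```

```text
[[-0.0003  0.3427 -0.9394]
 [ 0.001  -0.9394 -0.3427]
 [-1.     -0.001  -0.0001]]
scene 0.05 0.15 6610 [ 0.3945 -0.1952  0.0509  0.7472 -0.0336  0.1495]
scene 0.15 0.25 8440 [ 0.3854 -0.1547  0.1506  0.7463 -0.0365  0.2495]
scene 0.25 0.35 9311 [ 0.3863 -0.115   0.2504  0.7463 -0.0378  0.3495]
scene 0.35 0.48 5665 [ 0.4084 -0.2481  0.3503  0.7466 -0.0381  0.403 ]
top 0.05 0.15 1761 [ 0.4014 -0.2956  0.0506  0.7477 -0.0344  0.1497]
top 0.15 0.25 3473 [ 0.3737 -0.2962  0.1504  0.747  -0.0371  0.2496]
top 0.25 0.35 5650 [ 0.3881 -0.2538  0.2506  0.7486 -0.0398  0.3498]
top 0.35 0.48 13131 [ 0.4114 -0.2084  0.3506  0.7475 -0.0403  0.4061]
[[ 0.2095 -0.2395  0.2037]
 [ 0.3992  0.279   1.2515]]
tube [0.6109 0.4201 0.1132] [0.5956 0.4042 0.081 ] [0.6292 0.4369 0.122 ]
bucket [0.7376 0.3099 0.1342] [0.6892 0.2703 0.0806] [0.7994 0.3514 0.1556]
```

>>> jog_arm(rows=[0.004, 0.033, 0.017, 0, 0, 3.5, 1, 0.004, 0.033, 0.017, 0, 0, 3.5, 1, 0.004, 0.033, 0.017, 0, 0, 3.5, 1, 0.004, 0.033, 0.017, 0, 0, 3.5, 1, 0.004, 0.033, 0.017, 0, 0, 3.5, 1, 0.004, 0.033, 0.017, 0, 0, 3.5, 1, 0.004, 0.033, 0.017, 0, 0, 3.5, 1, 0.004, 0.033, 0.017, 0, 0, 3.5, 1], squeeze=20)

```text
time_s: 0.77
ee_pos: [0.2201, -0.251, 0.342]
eef_rot: [-2.144, 1.571, 1.838]
force: [0.2, -0.7, -0.1]
grip_width: 0.044
```

>>> jog_arm(rows=[0.013, 0.029, 0, 0, 0, 5, 1, 0.013, 0.029, 0, 0, 0, 5, 1, 0.014, 0.029, 0, 0, 0, 5, 1, 0.014, 0.029, 0, 0, 0, 5, 1, 0.014, 0.029, 0, 0, 0, 5, 1, 0.014, 0.029, 0, 0, 0, 5, 1, 0.014, 0.029, 0, 0, 0, 5, 1, 0.014, 0.029, 0, 0, 0, 5, 1])

```text
time_s: 1.43
ee_pos: [0.3307, -0.019, 0.3414]
eef_rot: [1.247, 1.57, -0.354]
force: [0.7, -1.0, -0.0]
grip_width: 0.0008
```

>>> jog_arm(rows=[0.01, 0.03, 0, 0, 0, 3, 1, 0.01, 0.03, 0, 0, 0, 2, 1, 0.01, 0.03, 0, 0, 0, 2, 1, 0, 0.018, 0, 0, 0, 0, 1, 0, 0, 0, 0, 0, 0, 1])

```text
time_s: 1.85
ee_pos: [0.3604, 0.0897, 0.3409]
eef_rot: [-1.833, 1.569, 2.97]
force: [-0.0, 0.4, -1.4]
grip_width: 0.0002
```

>>> jog_arm(rows=[0.025, 0, -0.033, 0, 0, 0, 1, 0.025, 0, -0.032, 0, 0, 0, 1, 0.025, 0, -0.032, 0, 0, 0, 1, 0.01, 0, -0.032, 0, 0, 0, 1, 0.005, 0, 0, 0, 0, 0, 1, 0.005, 0, 0, 0, 0, 0, 1, 0.005, 0, 0, 0, 0, 0, 1, 0, 0, 0, 0, 0, 0, 1])

```text
time_s: 2.52
ee_pos: [0.4616, 0.0872, 0.2147]
eef_rot: [1.595, 1.567, 0.112]
force: [-0.1, 0.2, -0.3]
grip_width: 0.0004
```

Run:
```python
from h import *
print(ctrl.get_obs()['ee_pos'],ctrl.get_obs()['force'])
p,d=ctrl.camera("scene");cv2.imwrite("pics/s1.png",cv2.resize(p[80:270,290:450,::-1],None,fx=3.1,fy=3.1,interpolation=cv2.INTER_CUBIC))
```

```text
[0.4616 0.0872 0.2147] [-0.1229  0.178  -0.2722]
```

View pics/s1.png

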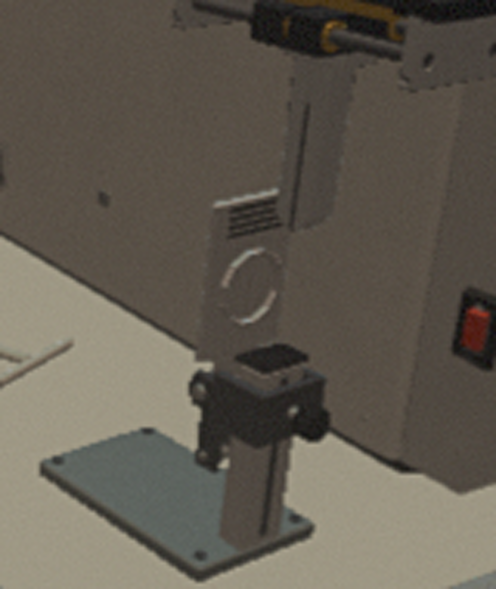

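The fingers are just in front of the leaf at rib level (crop ≈(310,220)). I'll creep forward until they touch.

>>> jog_arm(rows=[0.003, 0.003, -0.003, 0, 0, 0, 1, 0.003, 0, 0, 0, 0, 0, 1, 0.003, 0, 0, 0, 0, 0, 1, 0.002, 0, 0, 0, 0, 0, 1, 0.002, 0, 0, 0, 0, 0, 1, 0.001, 0, 0, 0, 0, 0, 1, 0, 0, 0, 0, 0, 0, 1])

```text
time_s: 3.15
ee_pos: [0.4746, 0.0903, 0.2094]
eef_rot: [-1.64, 1.571, -3.122]
force: [-0.5, -0.3, 0.4]
grip_width: 0.0003
```

>>> jog_arm(rows=[0.0015, 0, 0.001, 0, 0, 0, 1, 0.0015, 0, 0, 0, 0, 0, 1, 0.0015, 0, 0, 0, 0, 0, 1])

```text
time_s: 3.4
ee_pos: [0.4791, 0.0903, 0.2106]
eef_rot: [1.595, 1.571, 0.112]
force: [-1.1, -0.2, 0.2]
grip_width: 0.0005
```

>>> jog_arm(rows=[0.0015, 0, 0, 0, 0, 0, 1, 0.0015, 0, 0, 0, 0, 0, 1])

```text
time_s: 3.57
ee_pos: [0.4821, 0.0903, 0.2105]
eef_rot: [1.49, 1.571, 0.007]
force: [-0.0, 0.2, -1.0]
grip_width: 0.0003
```

>>> jog_arm(rows=[0.0015, 0, 0, 0, 0, 0, 1, 0.0015, 0, 0, 0, 0, 0, 1])

```text
time_s: 3.73
ee_pos: [0.4844, 0.0904, 0.2104]
eef_rot: [-1.666, 1.569, 3.135]
force: [-8.5, 0.9, 5.2]
grip_width: 0.0005
```

Run:
```python
import numpy as np
th=np.arange(0,1.49,.04);r=.105
x=r*np.sin(th)-.003*np.cos(th)+.003; z=r*np.cos(th)+.003*np.sin(th)-.105
P=np.c_[x*np.cos(np.radians(5)),x*np.sin(np.radians(5)),z]
D=np.diff(P,axis=0)
for i in range(len(D)): print(i,round(th[i+1],2),np.round(D[i]*1000,1),np.round(P[i+1]+[.4835,.0904,.2105],4))
```

```text
0 0.04 [4.2 0.4 0. ] [0.4877 0.0908 0.2105]
1 0.08 [ 4.2  0.4 -0.1] [0.4919 0.0911 0.2104]
2 0.12 [ 4.2  0.4 -0.3] [0.496  0.0915 0.2101]
3 0.16 [ 4.2  0.4 -0.5] [0.5002 0.0919 0.2096]
4 0.2 [ 4.1  0.4 -0.6] [0.5043 0.0922 0.209 ]
5 0.24 [ 4.1  0.4 -0.8] [0.5084 0.0926 0.2082]
6 0.28 [ 4.1  0.4 -1. ] [0.5125 0.0929 0.2072]
7 0.32 [ 4.   0.4 -1.1] [0.5166 0.0933 0.2061]
8 0.36 [ 4.   0.3 -1.3] [0.5205 0.0936 0.2048]
9 0.4 [ 3.9  0.3 -1.4] [0.5245 0.094  0.2034]
10 0.44 [ 3.9  0.3 -1.6] [0.5283 0.0943 0.2018]
11 0.48 [ 3.8  0.3 -1.8] [0.5321 0.0947 0.2   ]
12 0.52 [ 3.7  0.3 -1.9] [0.5359 0.095  0.1981]
13 0.56 [ 3.6  0.3 -2.1] [0.5395 0.0953 0.1961]
14 0.6 [ 3.6  0.3 -2.2] [0.5431 0.0956 0.1939]
15 0.64 [ 3.5  0.3 -2.3] [0.5466 0.0959 0.1915]
16 0.68 [ 3.4  0.3 -2.5] [0.5499 0.0962 0.189 ]
17 0.72 [ 3.3  0.3 -2.6] [0.5532 0.0965 0.1864]
18 0.76 [ 3.2  0.3 -2.7] [0.5564 0.0968 0.1837]
19 0.8 [ 3.1  0.3 -2.9] [0.5594 0.097  0.1808]
20 0.84 [ 2.9  0.3 -3. ] [0.5624 0.0973 0.1778]
21 0.88 [ 2.8  0.2 -3.1] [0.5652 0.0975 0.1747]
22 0.92 [ 2.7  0.2 -3.2] [0.5679 0.0978 0.1715]
23 0.96 [ 2.6  0.2 -3.3] [0.5705 0.098  0.1682]
24 1.0 [ 2.4  0.2 -3.4] [0.5729 0.0982 0.1648]
25 1.04 [ 2.3  0.2 -3.5] [0.5752 0.0984 0.1612]
26 1.08 [ 2.1  0.2 -3.6] [0.5773 0.0986 0.1576]
27 1.12 [ 2.   0.2 -3.7] [0.5793 0.0988 0.1539]
28 1.16 [ 1.9  0.2 -3.8] [0.5812 0.0989 0.1502]
29 1.2 [ 1.7  0.1 -3.8] [0.5829 0.0991 0.1463]
30 1.24 [ 1.5  0.1 -3.9] [0.5844 0.0992 0.1424]
31 1.28 [ 1.4  0.1 -4. ] [0.5858 0.0994 0.1385]
32 1.32 [ 1.2  0.1 -4. ] [0.5871 0.0995 0.1345]
33 1.36 [ 1.1  0.1 -4.1] [0.5881 0.0996 0.1304]
34 1.4 [ 0.9  0.1 -4.1] [0.5891 0.0996 0.1263]
35 1.44 [ 0.7  0.1 -4.1] [0.5898 0.0997 0.1222]
36 1.48 [ 0.6  0.1 -4.2] [0.5904 0.0998 0.118 ]
```

>>> jog_arm(rows=[0.0042, 0.0004, 0, 0, 0, 0, 1, 0.0042, 0.0004, -0.0001, 0, 0, 0, 1, 0.0042, 0.0004, -0.0003, 0, 0, 0, 1, 0.0042, 0.0004, -0.0005, 0, 0, 0, 1])

```text
time_s: 4.07
ee_pos: [0.5011, 0.092, 0.2095]
eef_rot: [-1.594, 1.568, -3.077]
force: [-8.7, -0.6, 3.7]
grip_width: 0.0004
```

>>> jog_arm(rows=[0.0041, 0.0004, -0.0006, 0, 0, 0, 1, 0.0041, 0.0004, -0.0008, 0, 0, 0, 1, 0.0041, 0.0004, -0.001, 0, 0, 0, 1, 0.004, 0.0004, -0.0011, 0, 0, 0, 1, 0.004, 0.0003, -0.0013, 0, 0, 0, 1, 0.0039, 0.0003, -0.0014, 0, 0, 0, 1])

```text
time_s: 4.57
ee_pos: [0.5256, 0.0941, 0.2034]
eef_rot: [-1.595, 1.569, -3.078]
force: [-7.1, 0.1, 4.7]
grip_width: 0.0003
```

>>> jog_arm(rows=[0.0039, 0.0003, -0.0016, 0, 0, 0, 1, 0.0038, 0.0003, -0.0018, 0, 0, 0, 1, 0.0037, 0.0003, -0.0019, 0, 0, 0, 1, 0.0036, 0.0003, -0.0021, 0, 0, 0, 1, 0.0036, 0.0003, -0.0022, 0, 0, 0, 1])

```text
time_s: 4.98
ee_pos: [0.5446, 0.0958, 0.1942]
eef_rot: [-2.274, 1.57, 2.527]
force: [-4.9, 0.6, 7.3]
grip_width: 0.0005
```

Run:
```python
from h import *
print(ctrl.get_obs()['ee_pos'],ctrl.get_obs()['force'])
p,d=ctrl.camera("scene");cv2.imwrite("pics/s2.png",cv2.resize(p[80:270,290:450,::-1],None,fx=3.1,fy=3.1,interpolation=cv2.INTER_CUBIC))
```

```text
[0.5446 0.0958 0.1942] [-4.8632  0.6086  7.3046]
```

View pics/s2.png

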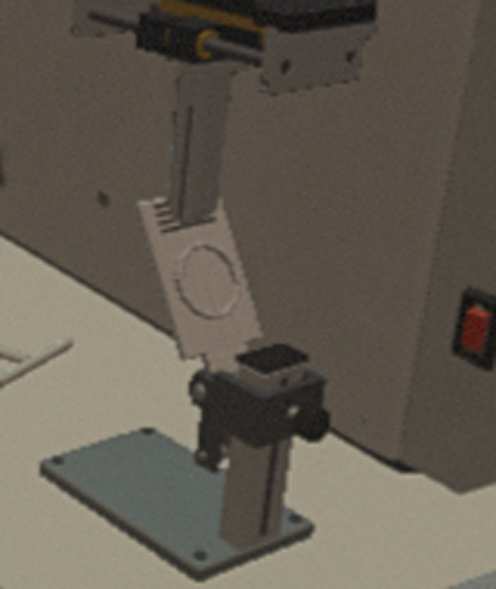

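The finger tip rests on the ribs (crop ≈(195,220)), the leaf is at about 0.6 rad, and the 8.8 N reading implies a lever arm of about 102 mm. All as expected, so I'll carry on.

>>> jog_arm(rows=[0.0035, 0.0003, -0.0023, 0, 0, 0, 1, 0.0034, 0.0003, -0.0025, 0, 0, 0, 1, 0.0033, 0.0003, -0.0026, 0, 0, 0, 1, 0.0032, 0.0003, -0.0027, 0, 0, 0, 1, 0.0031, 0.0003, -0.0029, 0, 0, 0, 1, 0.0029, 0.0003, -0.003, 0, 0, 0, 1])

```text
time_s: 5.53
ee_pos: [0.5646, 0.0976, 0.1787]
eef_rot: [1.697, 1.569, 0.214]
force: [-2.2, 1.6, 8.3]
grip_width: 0.0005
```

>>> jog_arm(rows=[0.0028, 0.0002, -0.0031, 0, 0, 0, 1, 0.0027, 0.0002, -0.0032, 0, 0, 0, 1, 0.0026, 0.0002, -0.0033, 0, 0, 0, 1, 0.0024, 0.0002, -0.0034, 0, 0, 0, 1, 0.0023, 0.0002, -0.0035, 0, 0, 0, 1, 0.0021, 0.0002, -0.0036, 0, 0, 0, 1])

```text
time_s: 6.03
ee_pos: [0.5797, 0.0988, 0.1585]
eef_rot: [1.639, 1.568, 0.157]
force: [0.2, 0.4, 5.4]
grip_width: 0.0
```

>>> jog_arm(rows=[0.002, 0.0002, -0.0037, 0, 0, 0, 1, 0.0019, 0.0002, -0.0038, 0, 0, 0, 1, 0.0017, 0.0001, -0.0038, 0, 0, 0, 1, 0.0015, 0.0001, -0.0039, 0, 0, 0, 1, 0, 0, 0, 0, 0, 0, 1])

```text
time_s: 6.45
ee_pos: [0.586, 0.0992, 0.1416]
eef_rot: [-1.527, 1.57, -3.01]
force: [-0.1, 0.4, 2.3]
grip_width: 0.0008
```

>>> jog_arm(rows=[0.0008, 0.0001, -0.002, 0, 0, 0, 1, 0.0007, 0, -0.002, 0, 0, 0, 1, 0.0006, 0, -0.002, 0, 0, 0, 1, 0.0006, 0.0001, -0.002, 0, 0, 0, 1])

```text
time_s: 6.78
ee_pos: [0.5886, 0.0994, 0.1341]
eef_rot: [-1.657, 1.57, -3.14]
force: [0.3, -0.2, 1.2]
grip_width: 0.0005
```

>>> jog_arm(rows=[0.0005, 0.0001, -0.0015, 0, 0, 0, 1, 0.0004, 0, -0.0015, 0, 0, 0, 1])

```text
time_s: 6.95
ee_pos: [0.5895, 0.0995, 0.1311]
eef_rot: [-1.443, 1.57, -2.926]
force: [-0.4, 0.3, 0.1]
grip_width: 0.0005
```

Run:
```python
from h import *
print(ctrl.get_obs()['ee_pos'],ctrl.get_obs()['force'])
p,d=ctrl.camera("scene");cv2.imwrite("pics/s3.png",cv2.resize(p[80:270,290:450,::-1],None,fx=3.1,fy=3.1,interpolation=cv2.INTER_CUBIC))
```

```text
[0.5895 0.0995 0.1311] [-0.4052  0.253   0.0589]
```

View pics/s3.png

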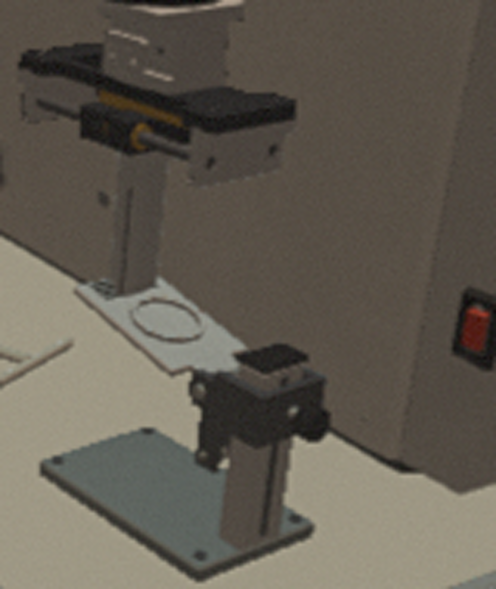

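The leaf is almost level and the fingers are still near its ribs. I'll push on in small steps to the snap.

>>> jog_arm(rows=[0.0003, 0, -0.0015, 0, 0, 0, 1, 0.0003, 0, -0.0015, 0, 0, 0, 1, 0, 0, 0, 0, 0, 0, 1])

```text
time_s: 7.25
ee_pos: [0.5901, 0.0995, 0.1281]
eef_rot: [-1.613, 1.57, -3.096]
force: [0.3, -0.6, -1.1]
grip_width: 0.0001
```

```bash
cat > look.py <<'E'
from h import *
import sys
print(ctrl.get_obs()['ee_pos'],ctrl.get_obs()['force'])
p,d=ctrl.camera("scene");C=cloud("scene",d)
cv2.imwrite(f"pics/{sys.argv[1]}.png",cv2.resize(p[80:270,290:450,::-1],None,fx=3.1,fy=3.1,interpolation=cv2.INTER_CUBIC))
# leaf slope from depth: points in a slab of leaf
h=np.array([.497,.090]);e=np.array([np.cos(np.radians(5)),np.sin(np.radians(5))]);n=np.array([-e[1],e[0]])
s=(C[...,:2]-h)@e;t=(C[...,:2]-h)@n
M=(s>.02)&(s<.115)&(abs(t)<.03)&(C[...,2]>.09)&(C[...,2]<.135)
# exclude nest lip / fingers by robust fit
A=np.c_[s[M],np.ones(M.sum())];z=C[...,2][M];w=np.ones(len(z),bool)
for _ in range(6):
    co=np.linalg.lstsq(A[w],z[w],rcond=None)[0];w=abs(z-A@co)<.003
print("leaf z = %.4f*s + %.4f"%tuple(co),w.sum(),M.sum(),"angle",np.pi/2-np.arctan(co[0]))
E
python3 look.py s4
```

```text
[0.5901 0.0995 0.1281] [ 0.3054 -0.6396 -1.0511]
leaf z = 0.1802*s + 0.1087 628 732 angle 1.3924938934797995
```

View pics/s4.png

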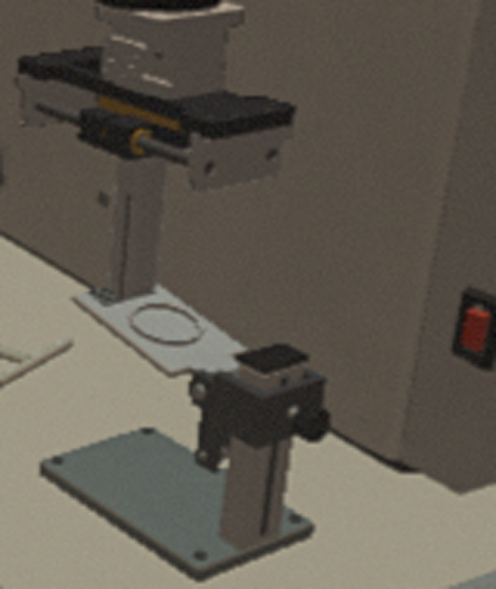

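The leaf fits at 1.39 rad with the hinge at z ≈ 0.1057, and it hasn't snapped yet. I'll go a little further.

>>> jog_arm(rows=[0.0003, 0, -0.0013, 0, 0, 0, 1, 0.0003, 0, -0.0013, 0, 0, 0, 1, 0, 0, 0, 0, 0, 0, 1, 0, 0, 0, 0, 0, 0, 1, 0, 0, 0, 0, 0, 0, 1])

```text
time_s: 7.72
ee_pos: [0.5908, 0.0995, 0.1259]
eef_rot: [1.476, 1.571, -0.007]
force: [0.6, 0.4, -0.6]
grip_width: 0.0003
```

```bash
python3 look.py s5
```

```text
[0.5908 0.0995 0.1259] [ 0.6171  0.4284 -0.5849]
leaf z = 0.0054*s + 0.1088 565 665 angle 1.5653581406530328
```

View pics/s5.png

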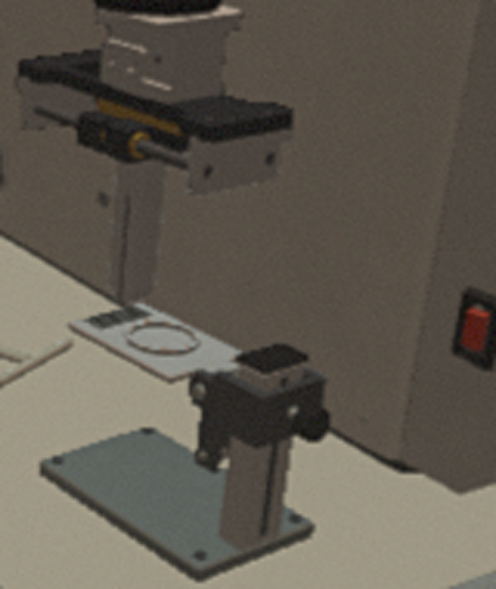

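The leaf has snapped level: the fit gives 1.565 rad with the top at z ≈ 0.109. I'll lift clear, then measure the nest.

>>> jog_arm(rows=[0, 0, 0.035, 0, 0, 0, 1, 0, 0, 0.035, 0, 0, 0, 1, 0, 0, 0.035, 0, 0, 0, 0.5, 0, 0.03, 0.02, 0, 0, 0, 0.5, -0.013, 0.035, 0, 0, 0, 0, 0.5, -0.013, 0.035, 0, 0, 0, 0, 0.5, -0.013, 0.035, 0, 0, 0, 0, 0.5, -0.013, 0.035, 0, 0, 0, 0, 0.5])

```text
time_s: 8.43
ee_pos: [0.5379, 0.271, 0.2511]
eef_rot: [1.914, 1.57, 0.431]
force: [0.6, 0.4, -0.9]
grip_width: 0.0369
```

Run:
```python
from h import *
print(ctrl.get_obs()['grip_width'],ctrl.get_obs()['ee_pos'])
for n,(a,b,c,d) in (("scene",(300,155,370,215)),("top",(290,180,380,280))):
    p,D=ctrl.camera(n); np.save(f"pics/{n}6_d.npy",D); np.save(f"pics/{n}6_p.npy",p);cv2.imwrite(f"pics/{n}6.png",p[...,::-1])
    cv2.imwrite(f"pics/{n}6_crop.png",cv2.resize(p[b:d,a:c,::-1],None,fx=6 if n=="top" else 10,fy=6 if n=="top" else 10,interpolation=cv2.INTER_CUBIC)[:600])
```

```text
0.03687486122115767 [0.5379 0.271  0.2511]
```

View pics/scene6_crop.png

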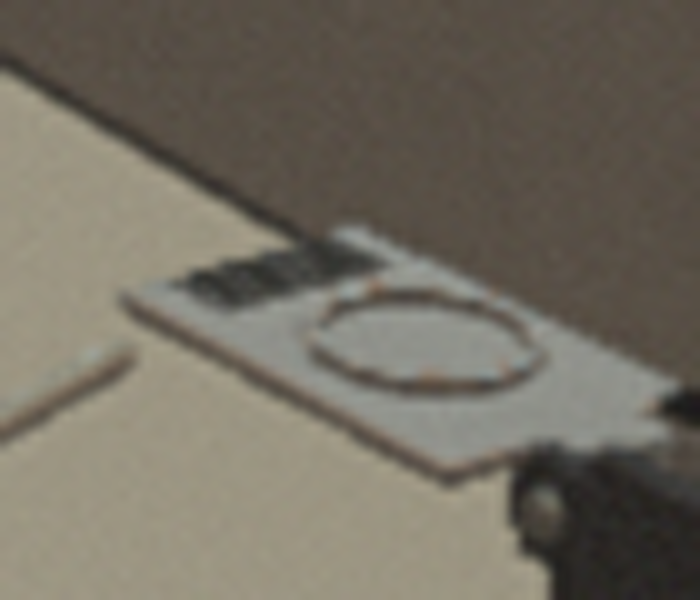

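View pics/top6_crop.png

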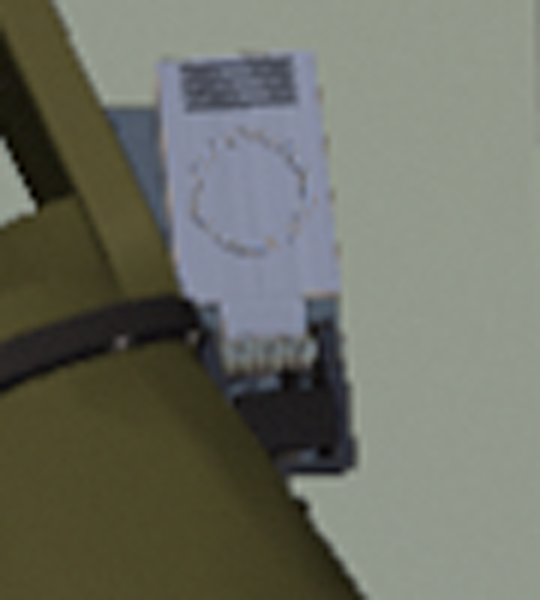

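View pics/scene6.png

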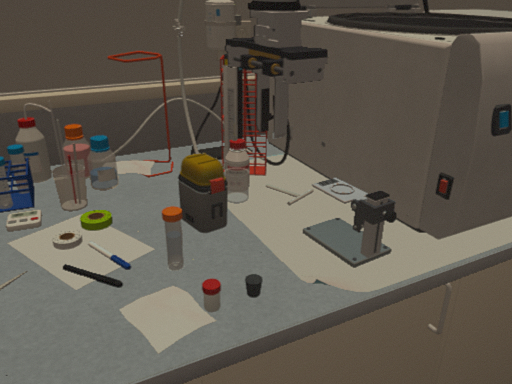

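The leaf is level and clear, with the nest ring at scene pixel ≈(342.3,188.7) and top pixel ≈(331.3,211.4). The fingers are partly open. I'll compute the nest and pot positions from both views.

Run:
```python
from h import *
h=np.array([.497,.090,0]);e=np.array([np.cos(np.radians(5)),np.sin(np.radians(5)),0])
print("pred nest",h+.062*e)
a=onplane("scene",(342.25,188.65),.111);b=onplane("top",(331.25,211.4),.111);print("nest",a,b)
# triangulate
o1,d1=ray("scene",(342.25,188.65));o2,d2=ray("top",(331.25,211.4))
s=np.linalg.lstsq(np.c_[d1,-d2],o2-o1,rcond=None)[0];print("tri",o1+s[0]*d1,o2+s[1]*d2)
# leaf corners top view
for q in [(160,62),(315,52),(338,293),(183,295)]:
    print("corner",onplane("top",((q[0]+.5)/6-.5+290,(q[1]+.5)/6-.5+180),.1087))
C=cloud("scene",np.load("pics/scene6_d.npy"));print("z leaf",[C[v,u] for u,v in((342,188),(345,190),(325,186))])
# pot crops
for n,(a_,b_) in (("scene",(190,265)),("top",(175,230))):
    p=np.load(f"pics/{n}6_p.npy");cv2.imwrite(f"pics/{n}6_pot.png",cv2.resize(p[b_:b_+55,a_:a_+80,::-1],None,fx=8,fy=8,interpolation=cv2.INTER_CUBIC))
```

```text
pred nest [0.5588 0.0954 0.    ]
nest [0.5592 0.0953 0.111 ] [0.5613 0.0949 0.111 ]
tri [0.5608 0.094  0.1101] [0.5614 0.0948 0.1101]
corner [0.6121 0.1287 0.1087]
corner [0.6168 0.0681 0.1087]
corner [0.5224 0.0615 0.1087]
corner [0.5209 0.1211 0.1087]
z leaf [array([0.5646, 0.0917, 0.1095]), array([0.5546, 0.092 , 0.1093]), array([0.59  , 0.1141, 0.1081])]
```

View pics/scene6_pot.png

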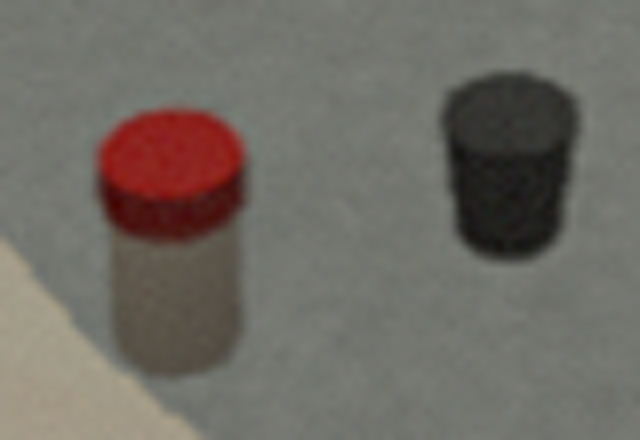

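View pics/top6_pot.png

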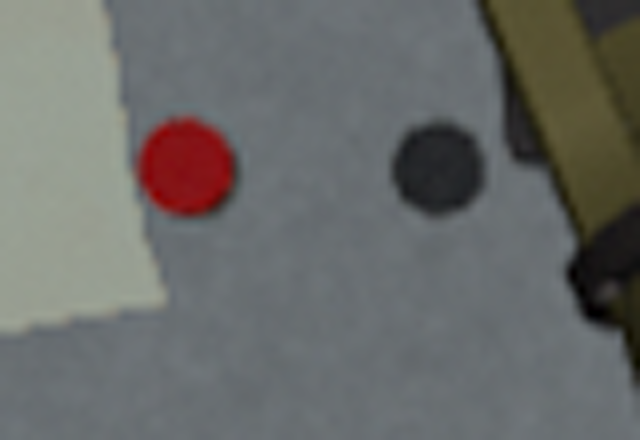

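Run:
```python
from h import *
print(onplane("scene",(211.0,283.9),.046),onplane("top",(197.9,250.4),.046))
o1,d1=ray("scene",(211.0,283.9));o2,d2=ray("top",(197.9,250.4))
s=np.linalg.lstsq(np.c_[d1,-d2],o2-o1,rcond=None)[0];print("tri",o1+s[0]*d1,o2+s[1]*d2)
print("scene bottom", onplane("scene",((172.5)/8-.5+190,265+355/8-.5),0))
print(ctrl.get_obs()['ee_pos'])
```

```text
[0.4711 0.4087 0.046 ] [0.4732 0.4071 0.046 ]
tri [0.4736 0.4077 0.0441] [0.4734 0.4073 0.044 ]
scene bottom [0.469  0.4109 0.    ]
[0.5368 0.2737 0.2509]
```

>>> jog_arm(rows=[-0.013, 0.027, 0, 0, 0, 0, 0.4, -0.013, 0.027, 0, 0, 0, 0, 0.4, -0.013, 0.027, 0, 0, 0, 0, 0.4, -0.013, 0.027, -0.02, 0, 0, 0, 0.4, -0.013, 0.026, -0.035, 0, 0, 0, 0.4, 0, 0, -0.04, 0, 0, 0, 0.4, 0, 0, -0.04, 0, 0, 0, 0.4, 0, 0, -0.035, 0, 0, 0, 0.4])

```text
time_s: 9.2
ee_pos: [0.4744, 0.4009, 0.0814]
eef_rot: [-0.85, 1.57, -2.332]
force: [1.5, 0.5, -0.3]
grip_width: 0.0563
```

Run:
```python
from h import *
o=ctrl.get_obs();print(o['grip_width'],o['ee_pos'])
for n in("scene","top"):
    p,D=ctrl.camera(n)
    a,b=(150,180) if n=="scene" else (150,200)
    cv2.imwrite(f"pics/{n}7.png",cv2.resize(p[b:b+140,a:a+150,::-1],None,fx=4,fy=4,interpolation=cv2.INTER_CUBIC))
```

```text
0.05625207290493143 [0.4744 0.4009 0.0814]
```

View pics/scene7.png

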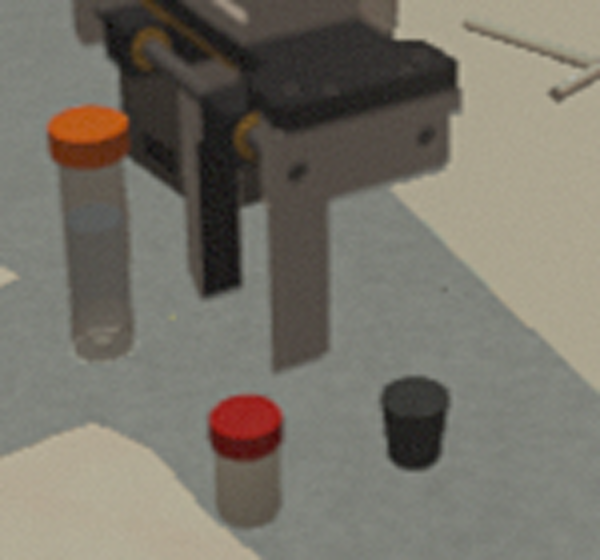

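The fingers straddle above the pot (cap at crop ≈(246,428)). The tube and stopper are clear. I'll trim sideways and settle.

>>> jog_arm(rows=[0, 0.003, -0.015, 0, 0, 0, 0.4, 0, 0, 0, 0, 0, 0, 0.4, 0, 0, 0, 0, 0, 0, 0.4])

```text
time_s: 9.55
ee_pos: [0.4756, 0.4044, 0.0706]
eef_rot: [2.114, 1.569, 0.63]
force: [-0.2, 0.7, 0.8]
grip_width: 0.0562
```

>>> jog_arm(rows=[-0.003, 0.0035, 0, 0, 0, 0, 0.4, 0, 0, -0.015, 0, 0, 0, 0.4, 0, 0, -0.015, 0, 0, 0, 0.4, 0, 0, -0.012, 0, 0, 0, 0.4, 0, 0, -0.008, 0, 0, 0, 0.4, 0, 0, -0.004, 0, 0, 0, 0.4, 0, 0, 0, 0, 0, 0, 0.4, 0, 0, 0, 0, 0, 0, 0.4])

```text
time_s: 10.22
ee_pos: [0.4721, 0.408, 0.0154]
eef_rot: [2.146, 1.57, 0.663]
force: [-0.3, -0.2, -0.7]
grip_width: 0.0566
```

Run:
```python
from h import *
o=ctrl.get_obs();print(o['grip_width'],o['ee_pos'],o['force'])
for n in("scene","top"):
    p,D=ctrl.camera(n)
    a,b=(150,200) if n=="scene" else (150,200)
    cv2.imwrite(f"pics/{n}8.png",cv2.resize(p[b:b+130,a:a+150,::-1],None,fx=4,fy=4,interpolation=cv2.INTER_CUBIC))
```

```text
0.056590195591059204 [0.4721 0.408  0.0154] [-0.3378 -0.1541 -0.6972]
```

View pics/scene8.png

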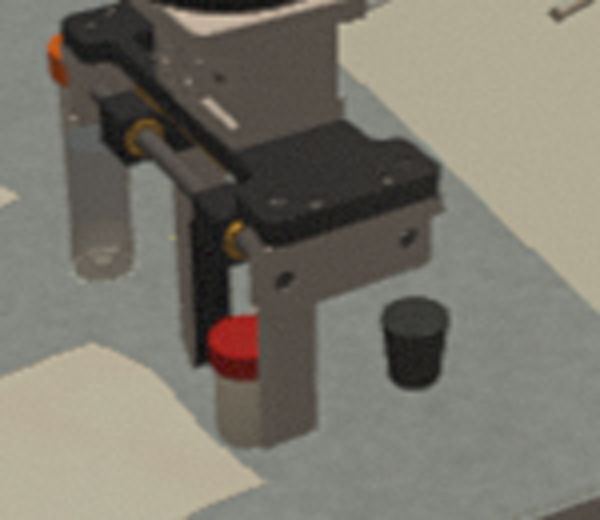

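The cap sits between the fingers at crop ≈(240,345), with the tube and stopper untouched. I'll check the sideways alignment by projecting the near finger before closing.

Run:
```python
from h import *
for t in(-.008,0,.008):
  p=np.array([.472-.0405*.996,.408-.0405*.087,.0154])+t*np.array([-.087,.996,0]); print((proj("scene",p)-[150,200])*4)
```

```text
[314.9629 447.3518]
[296.582  454.6339]
[277.9893 462.    ]
```

>>> jog_arm(rows=[0, 0, 0, 0, 0, 0, 1, 0, 0, 0, 0, 0, 0, 1, 0, 0, 0, 0, 0, 0, 1, 0, 0, 0, 0, 0, 0, 1, 0, 0, 0, 0, 0, 0, 1, 0, 0, 0, 0, 0, 0, 1, 0, 0, 0, 0, 0, 0, 1, 0, 0, 0, 0, 0, 0, 1], squeeze=12)

```text
time_s: 10.98
ee_pos: [0.4719, 0.4079, 0.0149]
eef_rot: [2.118, 1.571, 0.635]
force: [-0.7, -0.3, 1.4]
grip_width: 0.0289
```

>>> jog_arm(rows=[0, 0, 0, 0, 0, 0, 1, 0, 0, 0.005, 0, 0, 0, 1, 0, 0, 0.01, 0, 0, 0, 1, 0, 0, 0.03, 0, 0, 0, 1, 0, 0, 0.035, 0, 0, 0, 1, 0, 0, 0.035, 0, 0, 0, 1, 0, 0, 0.035, 0, 0, 0, 1, 0, 0, 0, 0, 0, 0, 1])

```text
time_s: 11.65
ee_pos: [0.4738, 0.4094, 0.1735]
eef_rot: [2.141, 1.559, 0.658]
force: [0.9, 0.5, 0.4]
grip_width: 0.0285
```

Run:
```python
from h import *
o=ctrl.get_obs();print(o['grip_width'],o['ee_pos'],o['force'])
p,D=ctrl.camera("scene")
cv2.imwrite(f"pics/s9.png",cv2.resize(p[150:350,120:340,::-1],None,fx=3,fy=3,interpolation=cv2.INTER_CUBIC))
```

```text
0.0284804574763478 [0.4738 0.4094 0.1735] [0.891  0.4532 0.4413]
```

View pics/s9.png

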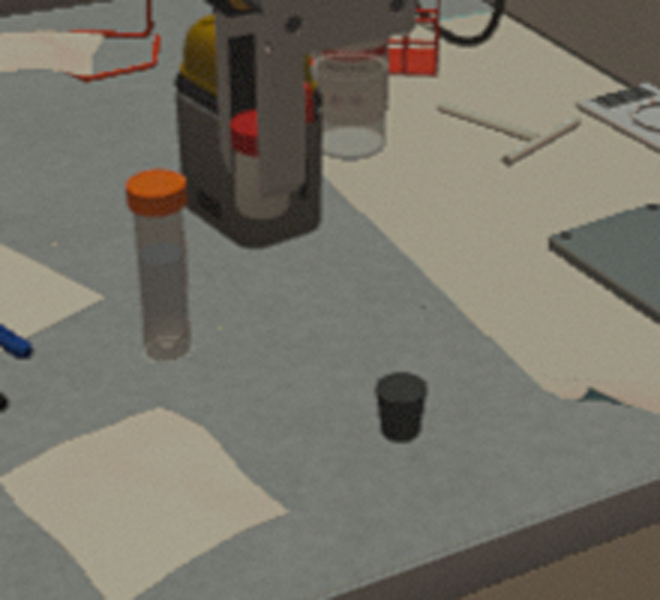

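The pot is held upright between the fingers (crop ≈(262,170)) at 28.5 mm opening, and the stopper and tube haven't moved. Now I'll carry it over to the nest.

>>> jog_arm(rows=[0.004, -0.015, 0.006, 0, 0, 0, 1, 0.007, -0.027, 0.006, 0, 0, 0, 1, 0.008, -0.03, 0.006, 0, 0, 0, 1, 0.008, -0.03, 0.006, 0, 0, 0, 1, 0.008, -0.03, 0, 0, 0, 0, 1, 0.008, -0.03, 0, 0, 0, 0, 1, 0.008, -0.03, 0, 0, 0, 0, 1, 0.008, -0.03, 0, 0, 0, 0, 1])

```text
time_s: 12.37
ee_pos: [0.5305, 0.1834, 0.188]
eef_rot: [-1.337, 1.569, -2.82]
force: [0.4, -0.3, 0.3]
grip_width: 0.0283
```

>>> jog_arm(rows=[0.008, -0.03, 0, 0, 0, 0, 1, 0.008, -0.03, 0, 0, 0, 0, 1, 0.007, -0.02, 0, 0, 0, 0, 1, 0.003, -0.01, 0, 0, 0, 0, 1, 0, 0, 0, 0, 0, 0, 1, 0, 0, 0, 0, 0, 0, 1, 0, 0, 0, 0, 0, 0, 1])

```text
time_s: 12.95
ee_pos: [0.5564, 0.0968, 0.1886]
eef_rot: [-1.845, 1.57, 2.956]
force: [-1.3, -0.2, 0.3]
grip_width: 0.0284
```

>>> jog_arm(rows=[0.004, -0.0015, -0.01, 0, 0, 0, 1, 0, 0, -0.015, 0, 0, 0, 1, 0, 0, -0.012, 0, 0, 0, 1, 0, 0, -0.006, 0, 0, 0, 1, 0, 0, 0, 0, 0, 0, 1, 0, 0, 0, 0, 0, 0, 1])

```text
time_s: 13.45
ee_pos: [0.5608, 0.0946, 0.1457]
eef_rot: [-1.562, 1.57, -3.045]
force: [0.3, 0.6, -0.1]
grip_width: 0.0285
```

```bash
cat > look2.py <<'E'
from h import *
import sys
o=ctrl.get_obs();print(o['time_s'],o['grip_width'],o['ee_pos'],o['force'])
p,D=ctrl.camera("scene");cv2.imwrite(f"pics/{sys.argv[1]}.png",cv2.resize(p[110:220,290:410,::-1],None,fx=5,fy=5,interpolation=cv2.INTER_CUBIC))
E
python3 look2.py a1
```

```text
13.45 0.028475182212906333 [0.5608 0.0946 0.1457] [ 0.283   0.6207 -0.0651]
```

View pics/a1.png

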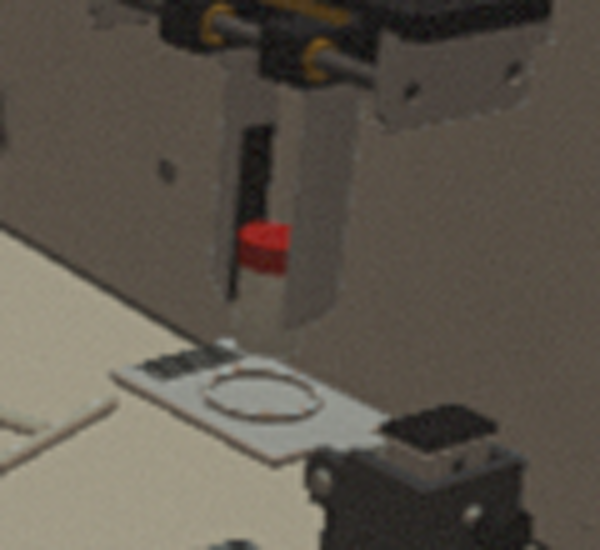

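The pot hangs centred above the nest (ring at crop ≈(262,394), pot foot at ≈(267,350)). I'll lower it in small steps and watch the force.

>>> jog_arm(rows=[0, 0, -0.006, 0, 0, 0, 1, 0, 0, -0.006, 0, 0, 0, 1, 0, 0, -0.003, 0, 0, 0, 1, 0, 0, -0.001, 0, 0, 0, 1, 0, 0, 0, 0, 0, 0, 1])

```text
time_s: 13.92
ee_pos: [0.5608, 0.0943, 0.1294]
eef_rot: [-1.593, 1.57, -3.076]
force: [-0.2, -0.5, 0.1]
grip_width: 0.0287
```

>>> jog_arm(rows=[0, 0, -0.001, 0, 0, 0, 1, 0, 0, -0.001, 0, 0, 0, 1, 0, 0, -0.001, 0, 0, 0, 1, 0, 0, 0, 0, 0, 0, 1])

```text
time_s: 14.25
ee_pos: [0.5608, 0.0943, 0.1267]
eef_rot: [-1.336, 1.571, -2.819]
force: [0.3, -0.4, -0.4]
grip_width: 0.0288
```

```bash
python3 look2.py a2
```

```text
14.25 0.028787827536940577 [0.5608 0.0943 0.1267] [ 0.2902 -0.3973 -0.4234]
```

View pics/a2.png

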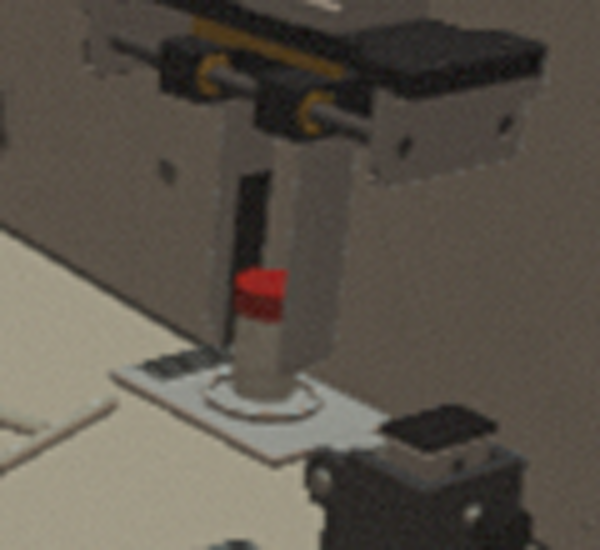

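>>> jog_arm(rows=[0, 0, -0.0007, 0, 0, 0, 1, 0, 0, -0.0007, 0, 0, 0, 1, 0, 0, 0, 0, 0, 0, 1])

```text
time_s: 14.55
ee_pos: [0.5608, 0.0943, 0.1253]
eef_rot: [-1.517, 1.571, -2.999]
force: [-0.1, -0.1, -0.5]
grip_width: 0.0281
```

The pot's foot is inside the ring at crop ≈(265,390), with no contact yet.

>>> jog_arm(rows=[0, 0, -0.0007, 0, 0, 0, 1, 0, 0, 0, 0, 0, 0, 1])

```text
time_s: 14.72
ee_pos: [0.5608, 0.0943, 0.1246]
eef_rot: [-1.691, 1.571, 3.109]
force: [0.4, -0.5, 0.3]
grip_width: 0.0285
```

>>> jog_arm(rows=[0, 0, -0.0007, 0, 0, 0, 1, 0, 0, 0, 0, 0, 0, 1])

```text
time_s: 14.88
ee_pos: [0.5609, 0.0943, 0.124]
eef_rot: [1.386, 1.571, -0.097]
force: [0.0, -0.8, 0.9]
grip_width: 0.0287
```

>>> jog_arm(rows=[0, 0, -0.0005, 0, 0, 0, 1, 0, 0, 0, 0, 0, 0, 1])

```text
time_s: 15.05
ee_pos: [0.561, 0.0944, 0.1239]
eef_rot: [1.56, 1.57, 0.077]
force: [-1.1, 0.4, 4.0]
grip_width: 0.0285
```

Contact came at z = 0.124 with about 4 N, which matches the leaf height I measured. I'll let go.

>>> jog_arm(rows=[0, 0, 0, 0, 0, 0, 0.67, 0, 0, 0, 0, 0, 0, 0.6, 0, 0, 0, 0, 0, 0, 0.5, 0, 0, 0, 0, 0, 0, 0.47, 0, 0, 0, 0, 0, 0, 0.47, 0, 0, 0, 0, 0, 0, 0.47])

```text
time_s: 15.55
ee_pos: [0.5609, 0.0943, 0.1234]
eef_rot: [-1.814, 1.571, 2.987]
force: [-0.2, 0.4, -0.2]
grip_width: 0.0495
```

>>> jog_arm(rows=[0, 0, 0.008, 0, 0, 0, 0.47, 0, 0, 0.02, 0, 0, 0, 0.47, 0, 0, 0.03, 0, 0, 0, 0.47, 0, 0, 0.03, 0, 0, 0, 0.47, 0, 0, 0.03, 0, 0, 0, 0.47, 0, 0, 0, 0, 0, 0, 0.47])

```text
time_s: 16.05
ee_pos: [0.5625, 0.0945, 0.2483]
eef_rot: [1.589, 1.562, 0.106]
force: [-0.8, 0.5, 0.3]
grip_width: 0.0496
```

```bash
python3 look2.py a3
```

```text
16.05 0.04961443169771484 [0.5625 0.0945 0.2483] [-0.7903  0.5249  0.303 ]
```

View pics/a3.png

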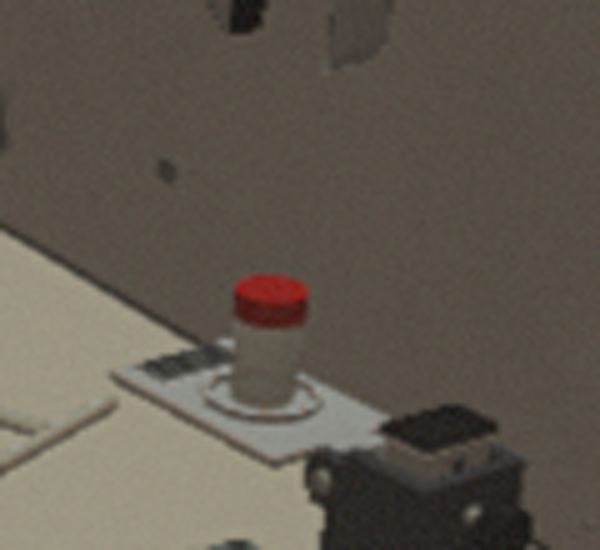

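The pot stands upright and centred in the nest (foot at crop ≈(265,397)) on the level leaf, with the fingers well above it. I'll back off and make a last check of the whole scene.

>>> jog_arm(rows=[0, 0.01, 0.02, 0, 0, 0, 0.47, -0.01, 0.03, 0.01, 0, 0, 0, 0.47, -0.01, 0.03, 0, 0, 0, 0, 0.47, -0.01, 0.03, 0, 0, 0, 0, 0.47, -0.01, 0.03, 0, 0, 0, 0, 0.47, -0.01, 0.02, 0, 0, 0, 0, 0.47, 0, 0, 0, 0, 0, 0, 0.47, 0, 0, 0, 0, 0, 0, 0.47])

```text
time_s: 16.77
ee_pos: [0.5103, 0.2449, 0.2708]
eef_rot: [-1.188, 1.57, -2.669]
force: [-0.1, -0.6, -0.5]
grip_width: 0.0498
```

```bash
python3 look.py b0
python3 - <<'E'
from h import *
p,D=ctrl.camera("scene");cv2.imwrite("pics/b1.png",p[...,::-1])
q,D2=ctrl.camera("top");cv2.imwrite("pics/b2.png",q[...,::-1]);C=cloud("top",D2);q=q.astype(int)
for nm,m in(("red",(q[...,0]>90)&(q[...,1]<50)&(q[...,2]<60)&(C[...,0]<.65)&(C[...,0]>.4)&(C[...,1]<.5)&(C[...,1]>.02)),):
    P=C[m];print(nm,m.sum(),np.median(P,0))
m=(p[...,0]>90)&(p[...,1]<50)&(p[...,2]<60);m[:170]=0
P=cloud("scene",D)[m];print(len(P),np.median(P,0))
E
```

```text
[0.5103 0.2449 0.2708] [-0.1049 -0.5816 -0.4836]
leaf z = 0.0040*s + 0.1091 464 655 angle 1.5667586689922288
red 117 [0.5614 0.0955 0.1563]
166 [0.6915 0.3034 0.1061]
```

View pics/b1.png

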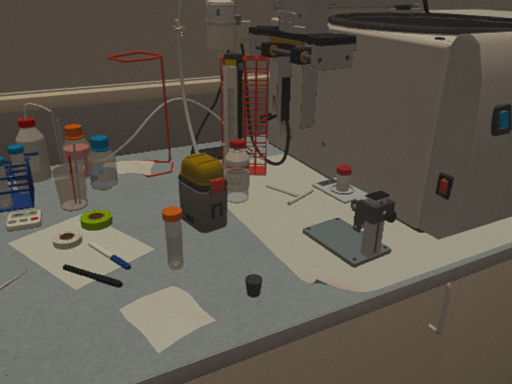

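The final view shows the pot upright on the leaf at about (344,180), and the stopper (254,286), tube (174,240) and bucket (204,190) where they began. The cap top is at (0.561, 0.096, 0.156), about 46 mm above the leaf. Handing in.

```bash
python3 -c "
from station import ctrl
print(ctrl.hand_in())"
```

```text
the job is handed in; nothing more can be done
None
```

The leaf is folded level and the sample pot stands upright in its nest, released. I handed the job in at about 17 s of the 72 s allowed; hand-in reports no verdict.

- **Leaf:** I pushed on the ribbed land with the shut fingers until it went over centre and snapped level by itself. The force readings, taken at the end of each move, were at most about 10 N. It measured 1.39 rad just before the snap and 1.567 rad (level) at the end. The hinge came out about 106 mm above the worktop.
- **Pot:** I gripped it by the cap and lowered it in steps of 0.5–0.7 mm at the end. It touched down at about 4 N, and I opened the fingers and lifted clear. In the last top view its cap top was about 46 mm above the leaf and within 1–2 mm of the measured nest centre. That fits the pot's height, so it rests on the nest floor.
- **Bystanders:** by eye, the stopper, tube and bucket are at the same pixels as at the start.

**Disagreements:** the two cameras differed by about 2 mm on the pot and the nest, within their calibration, so I used the average. My last scene-camera check of the red cap picked up the bucket's red label as well and gave no usable number. The final pot position therefore rests on the top camera and the picture.

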